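Load, bridge and gauge an express tray at the parcel depot

TASK

Load the tray on the blue stand: the yellow express parcel upright in the middle bay and all the brown cartons shared between the two end bays so that the tray balances. Then, without lifting it, push the loaded tray across the gap onto the yellow stand until it meets the red stop, never letting it sag into the gap. Finally press the gauge's red knob down gently until its orange foot rests on the yellow parcel with its spring about half pushed in (never all the way), and leave it there; leave the other things on the table alone.

Things in the scene. Friction and masses are not known exactly. Their poses are not given: they have to be found in the camera images.
- load_stand: blue-topped stand, fixed, 150 (x) by 270 (y) mm, flat top 40 mm above the table. Origin: centre of its underside; y axis: along the tray's travel, the tray travels towards -y, z up.
- measure_stand: yellow-topped stand, fixed, 150 (x) by 260 (y) mm, flat top 39 mm above the table, nearly in line with the blue stand beyond an open gap of 92 to 104 mm. Its gap edge, at its y = +130 mm, slopes down over the last 12 mm. Origin: centre of its underside; axes as for the blue stand. The gauge's post (16 mm thick, 270 mm tall) stands at its x = +110 mm, y = 0.
- stop_face (a point): middle of the face of the red stop bar (130 mm wide, 16 mm tall) that crosses the far end of the yellow stand, 125 mm from the stand's centre towards -y: the tray's centre is over the stand's centre when it meets the stop.
- tray: grey tray, loose, 140 (x) by 250 (y) mm, 18 mm tall, walls, dividers and floor 4 mm thick, 0.3 kg; starts on the blue stand. Two dividers across it make three bays about 78 mm long (y), 132 mm wide (x): bay centres at y = -82, 0, +82 mm. Origin: centre of its underside; the -y end leads. It keeps level over the gap only while its load balances near its middle.
- gauge_slide (a joint): height gauge's slide (m): 0 is top of its travel, grows as the slide goes down, limit 0.09; starts at 0 to 0.012. It is pushed down with about 5 N and stays by friction where it is left.
- gauge_foot (a joint): how far the sprung foot is pushed up into the slide (m): 0 hanging free, 0.016 fully in; light spring of 200 N/m.
- gauge_knob (a point): centre of the flat top of the gauge's round red knob, 40 mm diameter and 14 mm thick, which is on the slide right above the foot (about 234 mm above the table with the slide at 0). A horizontal arm, 18 mm thick, with its top 25 mm below the knob's top, joins it to the post on the +x side.
- gauge_tip (a point): centre of the underside of the gauge's round orange foot, 30 mm diameter, on the vertical line over x = 0, y = 0 of the yellow stand; moves with the slide and foot (140 mm above the table with both at 0).
- carton1_c (a point): brown carton, loose, 42 by 42 mm, 55 mm tall, 0.17 to 0.23 kg; point at its centre, z up. Starts upright on the table in front of the stands; two to four cartons are present.
- carton2_c (a point): brown carton, loose, 42 by 42 mm, 55 mm tall, 0.17 to 0.23 kg; point at its centre, z up. Starts upright on the table in front of the stands; two to four cartons are present.
- carton3_c (a point): brown carton, loose, 42 by 42 mm, 55 mm tall, 0.17 to 0.23 kg; point at its centre, z up. Starts upright on the table in front of the stands; two to four cartons are present.
- carton4_c (a point): brown carton, loose, 42 by 42 mm, 55 mm tall, 0.17 to 0.23 kg; point at its centre, z up. Starts upright on the table in front of the stands; two to four cartons are present.
- low_express_c (a point): yellow express parcel with red tape, loose, 50 by 50 mm, 55 mm tall, about 0.25 kg; point at its centre, z up. Starts upright on the table in front of the stands; only one of the two yellow parcels is present.
- tall_express_c (a point): yellow express parcel with red tape, loose, 50 by 50 mm, 72 mm tall, about 0.25 kg; point at its centre, z up. Starts upright on the table in front of the stands; only one of the two yellow parcels is present.
- tape_roll: orange tape roll, 90 mm wide, 48 mm tall; bystander, leave alone; origin at its underside.
- stapler: red and black stapler, 130 mm long, 48 mm tall; bystander, leave alone; origin at its underside.
- pen_mug: white mug, 76 mm wide, 92 mm tall; bystander, leave alone; origin at its underside.
- scanner: yellow hand scanner, about 200 mm long, 45 mm tall; bystander, leave alone; origin at its underside.
- glue_bottle: bottle, 52 mm wide, 130 mm tall; bystander, leave alone; origin at its underside.
- label_roll: white label roll, 84 mm wide, 50 mm tall; bystander, leave alone; origin at its underside.
Things that resemble listed ones, but are neither listed nor needed, are in the scene too. Leave any green look-alike of the part that bears carton1_c alone.

How it is judged:
By the outcome, as a careful person would: the job done as asked, in the order asked, and still so for the second after the job is handed in, with the robot touching nothing.
Of carton1, carton2, carton3, carton4 only 2 to 4 are there at a start; the rules pass over those that are not, and their reading is None.
Of low_express, tall_express only 1 to 1 are there at a start; the rules pass over those that are not, and their reading is None.
At some moment in a run one of carton1, carton2, carton3, carton4, low_express, tall_express may be knocked a few centimetres aside while the robot is not near it.
Once in a run the grip may slacken for a moment while it holds something.
It also fails if it takes over 210 s, if anything falls off the work surface, if the arm or the gripper's body presses on something with over 40 N, if the wrist force passes 120 N, or if a joint passes its speed limit or range.

ROBOT

A 7-joint arm with a two-finger parallel gripper is mounted at the origin on the work surface. World frame = base frame: x ahead of the robot, y to its left, z up, the work surface at z = 0. Lengths are in m, angles in rad, forces in N, time in s.
With the tool pointing down it reaches from about 0.425 to 1.025 m from the base axis. Payload 9.4 kg.
Tool frame: the origin (TCP) lies on the centre line of the jaws, within the pads' length; the fingertips stand 11 mm ahead of it and the grasp point (between the pads) lies 8 mm behind it; z points along the fingers, y is the line along which they close (so a half turn about z gives the same grasp; the last joint's range is limited). The gripper opens to 85 mm and grips with 20 to 120 N. Pads are 22 mm wide; open, the fingers measure 114 mm over their backs; the gripper's body (76 mm by 85 mm) begins 54 mm behind the grasp point. The pads swing forward as they close: fully open they stand 13 mm farther back than shut.
Start: joints at [1.266, 0.599, -0.003, 1.599, 0.002, 0.943, -0.08], TCP at [0.164, -0.706, 0.242] pointing down, gripper open.
Joint ranges: [-2.57, 2.57], [-0.35, 1.97], [-1.29, 1.29], [0.11, 2.56], [-1.05, 4.19], [0.11, 1.86], [-2.63, 2.63]. Speed limits (rad/s): [2.22, 2.22, 3.01, 3.01, 3.14, 3.14, 3.14].

INTERFACE

Orientations are given as [roll, pitch, yaw] about the fixed x, y, z axes, in that order (R = Rz(yaw) Ry(pitch) Rx(roll)).
In Python, from station import arm gives the robot as it stands.
- The arm moves only by the shell command python3 -m crank 'ROWS'. ROWS is JSON, a list of rows, each a list of 5 numbers: the closure, from 0 (fully open) to 1 (shut), then the shift along the world's x, y, z in m, then the turn about the world's z in rad. A call has 1 to 12 rows; each row is the pose to reach, as a shift and turn from the pose commanded when the call began; what a row does not reach only later rows make up. A row lasts 1/12 s, in which the tool goes at most 41.7 mm and 7.16 degrees, less where a joint would pass 70% of its speed; a pose out of reach is approached as far as the arm can. A call with a gripper value outside its range is refused whole. The fingers move at their own pace and stop on an object; the grip force is fixed at half the most. Time passes only in rows, so rows that repeat a pose let the fingers close. It gives the time, the measured TCP pose, the force, the opening and the grip force at its end, in the units of the state.
- arm.observe(): the state, without advancing time (a new reading comes with each control period).
- arm.camera(name): name is "side" or "top"; returns (picture, depth): 384x512x3 uint8, blue, green, red; 384x512 float32, m along the optical axis (not along the pixel's ray), 0 where there is no reading.
- arm.camera_params(name): a dict with "fx", "fy", "cx", "cy" (pixels), "dist_coeffs" ([k1, k2, p1, p2, k3] as OpenCV has them; the pictures are not rectified), "rvec" (rotation vector, rad) and "tvec" (3), from world to camera coordinates, as OpenCV has them. Camera axes: x right, y down, z forward; pixel columns grow to the right and rows downward; lengths in m; the calibration is good to about 2 mm. A picture is of the moment at which its call begins. camera_params takes no time and is no camera call.
- arm.hand_in(): hands the job in; it is judged then, once.
Trained networks look in the newest picture that a camera, given by its name, has taken for a name from the list of things; names that differ only in an ending like _2 or _b are one class to them, and where a whole thing is asked for, a point or a joint stands for the part that bears it (a point fixed in the world has none). Each returns a list of dicts, best first, with "conf" (0 to 1); they miss things now and then, are a little off and sometimes report something else, mostly with a low value. They report only what shows in the picture. A call takes as long as a camera call. They do not tell look-alikes from the thing itself.
- arm.find_in(camera, label): "rect" ([left, top, right, bottom] in pixels, round what is visible of it).
The state is a dict: "time": time; "joints": joint angles; "dq": joint speeds; "joint_efforts": joint torques, N m; "tcp_pos": TCP position; "ee_rot": TCP orientation; "wrist_force": force on the tool from outside, world axes, zero at the start; "torque": the same for the moment, N m; "grip_width": opening from 0.0 (shut) to 1.0 (fully open); "finger_force": force on a finger pad.
Only numpy, scipy, OpenCV 4.12 (cv2) and the standard library are available. Lean on these libraries where they do the work, as an engineer would, in place of code of your own. Each camera call takes 0.05 s, during which the arm holds its last target. There are 200 camera calls.

## Working session

There is one attempt and no reset: what is moved stays moved. The work goes in short steps, Python scripts to look and compute and a shell command to move; the robot and the scene stay as the last step left them, time stands still between calls to the robot, and variables do not carry over. Pictures are saved under pics/ and viewed, at most 14 in all, crops included, and the job is handed in when it is done.

```bash
mkdir -p pics; ls; python3 - <<'E'
from station import arm
import cv2
for n in("side","top"):
    p,d=arm.camera(n); cv2.imwrite(f"pics/{n}0.png",p)
    c=arm.camera_params(n); print(n,c)
s=arm.observe(); print(s)
E
```

```text
pics
side {'fx': 446.65501439045977, 'fy': 446.65501439045977, 'cx': 255.5580785360054, 'cy': 188.22371246306307, 'dist_coeffs': array([0.06172478, 0.        , 0.        , 0.        , 0.        ]), 'rvec': array([ 0.77993836, -2.59864255,  1.10710258]), 'tvec': array([0.50696915, 0.32762588, 1.43296841])}
top {'fx': 367.35023438663114, 'fy': 367.35023438663114, 'cx': 252.83931828061935, 'cy': 195.86591001246066, 'dist_coeffs': array([0.00783594, 0.        , 0.        , 0.        , 0.        ]), 'rvec': array([ 2.18705609, -2.15426426,  0.06478287]), 'tvec': array([0.01711774, 0.64622874, 1.20383235])}
{'time': 0.1, 'joints': array([ 1.26635055,  0.60003237, -0.00251462,  1.60002981,  0.00180546,
        0.94289798, -0.07976851]), 'dq': array([ 0.00070397, -0.00172973, -0.00094958, -0.00083789, -0.00045161,
        0.00135112, -0.00140991]), 'joint_efforts': array([ 4.71992433e-03, -7.77995682e+01,  1.56978741e+00, -2.58625871e+01,
        1.26489406e-02,  5.49983291e-03,  2.40866314e-05]), 'tcp_pos': array([ 0.1635748 , -0.70590354,  0.2415201 ]), 'ee_rot': array([-3.14023486e+00,  1.48383717e-04,  2.27815307e-01]), 'wrist_force': array([-0.08380666, -0.76504914,  0.31047022]), 'torque': array([ 0.05200595, -0.00130696,  0.0507813 ]), 'finger_force': 0.0, 'grip_width': 1.0054978444116511}
```

View pics/top0.png

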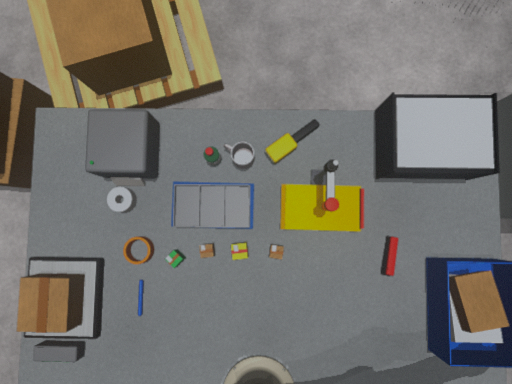

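View pics/side0.png

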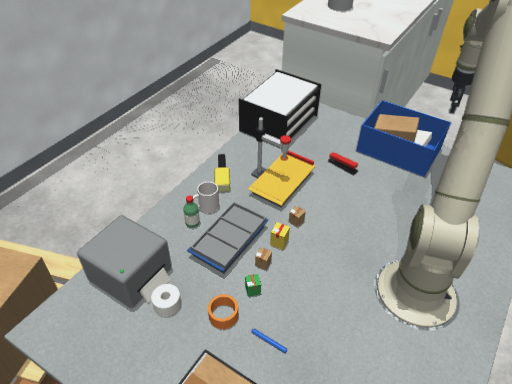

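The top view shows two brown cartons at (206,250) and (277,252), the yellow parcel at (240,251) and the green look-alike at (175,259). The tray is on the blue stand at (212,205), the yellow stand is at (322,207) and the red knob is at (331,204). Bystanders are around the edges. The large brown boxes at (100,25), (45,300) and (480,300) are too big to be cartons.

```bash
cat > h.py <<'E'
from station import arm
import numpy as np, cv2
def world(n,d,uv,z=None):
    """pixels (N,2) -> world; by depth d (array of values) or on plane height z"""
    c=arm.camera_params(n);K=np.array([[c['fx'],0,c['cx']],[0,c['fy'],c['cy']],[0,0,1]])
    u=cv2.undistortPoints(np.float64(uv).reshape(-1,1,2),K,c['dist_coeffs']).reshape(-1,2)
    r=np.c_[u,np.ones(len(u))];R=cv2.Rodrigues(c['rvec'])[0];t=c['tvec']
    if z is None: return (r*np.asarray(d)[:,None]-t)@R
    o=-R.T@t; w=r@R; return o+w*((z-o[2])/w[:,2])[:,None]
def cloud(n='top'):
    p,d=arm.camera(n);v,u=np.mgrid[:384,:512];m=np.c_[u.ravel(),v.ravel()]
    return p,d,world(n,d.ravel(),m).reshape(384,512,3)
def blob(W,mask):
    P=W[mask]; (c,s,a)=cv2.minAreaRect(np.float32(P[:,:2]))
    return np.round(c,4),np.round(s,4),round(a,1),np.round(np.median(P[:,2]),4)
E
python3 - <<'E'
from h import *
p,d,W=cloud(); hsv=cv2.cvtColor(p,cv2.COLOR_BGR2HSV); np.set_printoptions(suppress=True,precision=4)
v,u=np.mgrid[:384,:512]
def near(x,y,r): return (abs(u-x)<r)&(abs(v-y)<r)
for n,(x,y),h in [('c',(206,250),.055),('c',(277,252),.055),('Y',(240,251),.06),('g',(175,259),.055)]:
    Z=W[...,2][near(x,y,7)]; top=np.percentile(Z,80)
    m=near(x,y,14)&(abs(W[...,2]-top)<.008)
    print(n,top,m.sum(),*blob(W,m), 'px area mean',W[m].mean(0))
z=W[...,2]
m=near(212,205,48)&(z>.03)&(z<.075);print('tray+blue',*blob(W,m))
H,S,V=cv2.split(hsv)
b=near(212,205,48)&(H>100)&(H<130)&(S>120);print('blue',*blob(W,b))
g=near(212,205,48)&(S<60)&(z>.03);print('grey',*blob(W,g))
yv=near(322,207,50)&(H>20)&(H<35)&(S>150)&(z<.06)&(z>.02);print('yel',*blob(W,yv))
r=((H<6)|(H>174))&(S>150)
k=r&near(331,204,12)&(z>.19);print('knob',*blob(W,k),W[k].mean(0))
q=r&near(361,208,8+18)&(z<.08)&(u>352)&(z>.03);print('stop',*blob(W,q))
for cam in('top',):
  for l in('carton1_c','tall_express_c','low_express_c'): print(l,arm.find_in(cam,l))
cv2.imwrite('pics/crop1.png',cv2.resize(p[170:280,160:380],None,fx=3.5,fy=3.5,interpolation=cv2.INTER_CUBIC))
E
```

```text
c 0.057298791488292526 170 [0.4651 0.1764] [0.0417 0.0427] 7.0 0.0551 px area mean [0.4649 0.1761 0.0552]
c 0.057073402139074955 172 [ 0.4651 -0.0507] [0.0418 0.0419] 82.3 0.0554 px area mean [ 0.4653 -0.0507  0.0552]
Y 0.07425845338549535 243 [0.4667 0.0686] [0.0497 0.0497] 7.6 0.0723 px area mean [0.4664 0.0681 0.0724]
g 0.05655186189207478 169 [0.4375 0.2807] [0.0396 0.0432] 46.7 0.055 px area mean [0.4373 0.2807 0.0549]
tray+blue [0.6128 0.1615] [0.3094 0.2716] 0.7 0.0447
blue [0.6143 0.147 ] [0.2948 0.1462] 88.7 0.0403
grey [0.617  0.1454] [0.3011 0.2847] 1.6 0.0449
yel [ 0.6552 -0.1815] [0.2884 0.2361] 89.4 0.0394
knob [ 0.6103 -0.1963] [0.0336 0.0342] 44.2 0.2273 [ 0.6104 -0.196   0.2275]
stop [ 0.6094 -0.3263] [0.0084 0.1231] 87.7 0.0551
carton1_c [{'rect': [165.3, 249.0, 182.3, 265.7], 'conf': 0.72}, {'rect': [200.0, 239.3, 214.5, 253.5], 'conf': 0.49}]
tall_express_c [{'rect': [232.5, 242.7, 246.1, 261.2], 'conf': 0.6}]
low_express_c [{'rect': [202.5, 142.9, 220.0, 163.1], 'conf': 0.19}]
```

View pics/crop1.png

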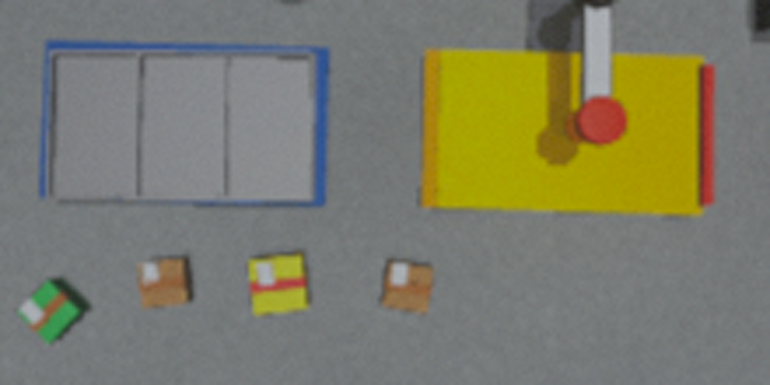

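Yellow parcel at crop (278,283) is the tall one, with its top at 72 mm. The brown cartons are at crop (163,283) and (407,287), and the green one at (50,310) gets left alone. All three yaws are about 7–8°. Next I need cleaner stand and tray poses.

```bash
cat >> h.py <<'E'
def cc(mask):
    mask=cv2.morphologyEx(mask.astype(np.uint8),cv2.MORPH_OPEN,np.ones((3,3)))
    n,l,s,_=cv2.connectedComponentsWithStats(mask); return l==1+np.argmax(s[1:,4])
def rect(mask,z,n='top'):
    v,u=np.nonzero(cc(mask)); P=world(n,None,np.c_[u,v],z)
    c,s,a=cv2.minAreaRect(np.float32(P[:,:2])); return np.round(c,4),np.round(s,4),round(a,2)
def tray_look():
    p,d,W=cloud(); hsv=cv2.cvtColor(p,cv2.COLOR_BGR2HSV);H,S,V=cv2.split(hsv);z=W[...,2];x=W[...,0];y=W[...,1]
    reg=(abs(x-.61)<.095); b=reg&(y>-.02)&(y<.33)
    print('blue+tray',rect(b&(z>.03)&(z<.07),.042))
    isb=(H>100)&(H<130)&(S>90)
    print('tray',rect(b&(z>.03)&(z<.07)&~isb,.05))
    yl=(H>15)&(H<35)&(S>130)
    print('yellow',rect(reg&(y<0)&(y>-.36)&(z<.06)&(z>.02)&yl,.039))
    return p,W
E
python3 - <<'E'
from h import *
tray_look()
E
```

```text
blue+tray (array([0.6149, 0.1613]), array([0.2696, 0.15  ]), 89.41)
tray (array([0.6106, 0.1636]), array([0.1413, 0.2507]), 0.79)
yellow (array([ 0.6108, -0.1952]), array([0.2601, 0.1478]), 89.05)
```

```bash
python3 -m crank '[[0,0.316,0.306,0.02,0.7],[0,0.316,0.306,0.02,0.7],[0,0.316,0.306,0.02,0.7],[0,0.316,0.306,0.02,0.7],[0,0.316,0.306,0.02,0.7],[0,0.316,0.306,0.02,0.7],[0,0.316,0.306,0.02,0.7],[0,0.316,0.306,0.02,0.7],[0,0.316,0.306,0.02,0.7],[0,0.316,0.306,0.02,0.7],[0,0.316,0.306,0.02,0.7],[0,0.316,0.306,0.02,0.7]]'
python3 -m crank '[[0,0,0.45,0,0.765],[0,0,0.45,0,0.765],[0,0,0.45,0,0.765],[0,0,0.45,0,0.765],[0,0,0.45,0,0.765],[0,0,0.45,0,0.765],[0,0,0.45,0,0.765],[0,0,0.45,0,0.765],[0,0,0.45,0,0.765],[0,0,0.45,0,0.765],[0,0,0.45,0,0.765],[0,0,0.45,0,0.765]]'
```

```text
time: 1.35
tcp_pos: [0.4851, -0.3946, 0.2629]
ee_rot: [3.14, -0.003, 0.936]
wrist_force: [0.6, 0.5, -0.4]
grip_width: 1.003
finger_force: 0.0
time: 2.35
tcp_pos: [0.4798, 0.0564, 0.2631]
ee_rot: [3.139, -0.003, 1.701]
wrist_force: [0.5, -0.2, 0.6]
grip_width: 1.001
finger_force: 0.0
```

```bash
python3 -m crank '[[0,-0.015,0.12,-0.03,0],[0,-0.015,0.12,-0.06,0],[0,-0.015,0.12,-0.1,0],[0,-0.015,0.12,-0.1,0],[0,-0.015,0.12,-0.1,0],[0,-0.015,0.12,-0.1,0],[0,-0.015,0.12,-0.1,0]]'
python3 - <<'E'
from h import *
p,d=arm.camera('side'); q,d=arm.camera('top'); cv2.imwrite('pics/a1.png',np.hstack([p[130:330,130:380],q[180:280,150:275].repeat(2,0).repeat(2,1)]))
E
```

```text
time: 2.93
tcp_pos: [0.465, 0.1689, 0.1625]
ee_rot: [-3.141, 0.001, 1.692]
wrist_force: [0.1, -0.3, 0.4]
grip_width: 0.998
finger_force: 0.0
```

View pics/a1.png

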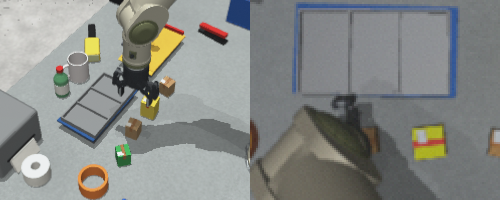

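```bash
python3 -m crank '[[0,0,0.006,-0.03,0],[0,0,0.006,-0.06,0],[0,0,0.006,-0.09,0],[0,0,0.006,-0.115,0],[0,0,0.006,-0.137,0],[0,0,0.006,-0.137,0],[0.6,0,0.006,-0.137,0],[0.6,0,0.006,-0.137,0],[0.8,0,0.006,-0.137,0],[0.8,0,0.006,-0.137,0],[0.8,0,0.006,-0.137,0],[0.8,0,0.006,-0.137,0]]'
python3 -m crank '[[0.8,0,0,0,0],[0.8,0,0,0,0],[0.8,0,0,0.02,0],[0.8,0,0,0.05,0],[0.8,0,0,0.08,0],[0.8,0,0,0.1,0],[0.8,0,0,0.1,0],[0.8,0,0,0.1,0],[0.8,0,0,0.1,0],[0.8,0,0,0.1,0]]'
```

```text
time: 4.03
tcp_pos: [0.4655, 0.1755, 0.027]
ee_rot: [3.139, -0.0, 1.692]
wrist_force: [-1.2, -1.4, 10.8]
grip_width: 0.486
finger_force: 60.0
time: 4.87
tcp_pos: [0.4643, 0.1753, 0.1245]
ee_rot: [-3.14, 0.001, 1.693]
wrist_force: [0.5, -0.2, -2.6]
grip_width: 0.481
finger_force: 61.6
```

```bash
python3 -m crank '[[0.8,0.04,0.015,0,-0.05],[0.8,0.075,0.03,0,-0.108],[0.8,0.11,0.045,0,-0.108],[0.8,0.145,0.06,0,-0.108],[0.8,0.145,0.06,0,-0.108],[0.8,0.145,0.06,0,-0.108],[0.8,0.145,0.06,0,-0.108],[0.8,0.145,0.06,0,-0.108],[0.8,0.145,0.06,0,-0.108],[0.8,0.145,0.06,0,-0.108]]'
python3 - <<'E'
from h import *
print(np.mean([(arm.find_in('top','carton1_c') and 0) or arm.observe()['wrist_force'] for _ in range(6)],0)); print(arm.observe()['tcp_pos'],arm.observe()['grip_width'])
E
```

```text
time: 5.7
tcp_pos: [0.609, 0.2354, 0.1252]
ee_rot: [-3.141, 0.001, 1.585]
wrist_force: [0.1, 0.1, -1.8]
grip_width: 0.482
finger_force: 62.0
[-0.1954686   0.19531189 -2.28560158]
[0.60970119 0.23567155 0.1254488 ] 0.48310894607744204
```

```bash
python3 -m crank '[[0.8,0,0,-0.02,0],[0.8,0,0,-0.035,0],[0.8,0,0,-0.045,0],[0.8,0,0,-0.05,0],[0.8,0,0,-0.052,0],[0.8,0,0,-0.053,0],[0.8,0,0,-0.053,0],[0.8,0,0,-0.053,0]]'
python3 -m crank '[[0.3,0,0,0,0],[0.3,0,0,0,0],[0.1,0,0,0,0],[0.1,0,0,0,0],[0.1,0,0,0.02,0],[0.1,0,0,0.04,0],[0.1,0,0,0.07,0],[0.1,0,0,0.1,0],[0.1,0,0,0.13,0],[0.1,0,0,0.13,0]]'
```

```text
time: 6.67
tcp_pos: [0.6101, 0.2359, 0.0729]
ee_rot: [3.141, -0.0, 1.585]
wrist_force: [-1.0, -0.1, -1.7]
grip_width: 0.48
finger_force: 62.0
time: 7.5
tcp_pos: [0.612, 0.2373, 0.2084]
ee_rot: [3.134, -0.003, 1.585]
wrist_force: [0.6, 0.4, -0.1]
grip_width: 0.894
finger_force: 0.0
```

```bash
python3 -m crank '[[0,-0.145,-0.287,0,-0.148],[0,-0.145,-0.287,0,-0.148],[0,-0.145,-0.287,0,-0.148],[0,-0.145,-0.287,0,-0.148],[0,-0.145,-0.287,0,-0.148],[0,-0.145,-0.287,0,-0.148],[0,-0.145,-0.287,0,-0.148],[0,-0.145,-0.287,0,-0.148],[0,-0.145,-0.287,0,-0.148],[0,-0.145,-0.287,0,-0.148]]'
python3 - <<'E'
from h import *
p,d,W=cloud('side'); q,d=arm.camera('top'); cv2.imwrite('pics/a2.png',np.hstack([p[150:350,160:410],q[180:280,150:300].repeat(2,0).repeat(2,1)]))
print(arm.find_in('top','carton1_c'),arm.find_in('side','carton1_c'))
E
```

```text
time: 8.33
tcp_pos: [0.4642, -0.0529, 0.2025]
ee_rot: [3.141, 0.001, 1.433]
wrist_force: [0.8, 0.3, -0.2]
grip_width: 0.998
finger_force: 0.0
[{'rect': [178.8, 194.5, 191.4, 211.2], 'conf': 0.7}, {'rect': [164.8, 249.6, 184.0, 268.2], 'conf': 0.56}] [{'rect': [207.4, 234.1, 226.7, 253.4], 'conf': 0.79}, {'rect': [244.3, 274.3, 262.4, 299.6], 'conf': 0.72}]
```

View pics/a2.png

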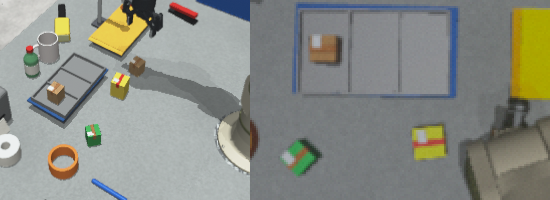

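Carton A sits upright in the rear bay near its divider, and carton B is still at side pixel (298,215). I'll grasp B a little higher.

```bash
python3 -m crank '[[0,0,0,-0.04,0],[0,0,0,-0.08,0],[0,0,0,-0.12,0],[0,0,0,-0.15,0],[0,0,0,-0.17,0],[0,0,0,-0.17,0],[0,0,0,-0.17,0],[0.6,0,0,-0.17,0],[0.6,0,0,-0.17,0],[0.8,0,0,-0.17,0],[0.8,0,0,-0.17,0],[0.8,0,0,-0.17,0]]'
python3 -m crank '[[0.8,0,0,0,0],[0.8,0,0,0,0],[0.8,0,0,0.02,0],[0.8,0,0,0.05,0],[0.8,0,0,0.08,0],[0.8,0,0,0.1,0],[0.8,0,0,0.1,0],[0.8,0,0,0.1,0],[0.8,0,0,0.1,0],[0.8,0,0,0.1,0]]'
python3 - <<'E'
from h import *
print(np.mean([(arm.find_in('top','carton1_c') and 0) or arm.observe()['wrist_force'] for _ in range(6)],0)); print(arm.observe()['tcp_pos'],arm.observe()['grip_width'])
E
```

```text
time: 9.53
tcp_pos: [0.4651, -0.0516, 0.0337]
ee_rot: [3.139, -0.0, 1.436]
wrist_force: [-1.4, 0.3, 11.8]
grip_width: 0.484
finger_force: 59.8
time: 10.37
tcp_pos: [0.4641, -0.0514, 0.1314]
ee_rot: [-3.14, 0.0, 1.437]
wrist_force: [0.0, 0.3, -2.6]
grip_width: 0.486
finger_force: 61.9
[-0.20584294 -0.02081051 -2.24382218]
[ 0.46453034 -0.05106475  0.13173998] 0.47940879124846486
```

```bash
python3 -m crank '[[0.8,0.037,0.036,0,0.07],[0.8,0.07,0.06,0,0.148],[0.8,0.1,0.1,0,0.148],[0.8,0.147,0.143,0,0.148],[0.8,0.147,0.143,0,0.148],[0.8,0.147,0.143,0,0.148],[0.8,0.147,0.143,0,0.148],[0.8,0.147,0.143,-0.02,0.148],[0.8,0.147,0.143,-0.04,0.148],[0.8,0.147,0.143,-0.05,0.148],[0.8,0.147,0.143,-0.05,0.148]]'
python3 -m crank '[[0.8,0,0,-0.002,0],[0.8,0,0,-0.005,0],[0.8,0,0,-0.005,0],[0.8,0,0,-0.005,0],[0.3,0,0,-0.005,0],[0.1,0,0,-0.005,0],[0.1,0,0,-0.005,0],[0.1,0,0,0.02,0],[0.1,0,0,0.05,0],[0.1,0,0,0.09,0],[0.1,0,0,0.12,0],[0.1,0,0,0.12,0]]'
```

```text
time: 11.58
tcp_pos: [0.6098, 0.0905, 0.0799]
ee_rot: [-3.137, 0.002, 1.584]
wrist_force: [0.0, 0.2, -1.4]
grip_width: 0.482
finger_force: 62.0
time: 12.58
tcp_pos: [0.6144, 0.0929, 0.2086]
ee_rot: [3.133, -0.002, 1.585]
wrist_force: [-0.1, 1.0, 0.8]
grip_width: 0.898
finger_force: 0.0
```

```bash
python3 -m crank '[[0,-0.04,-0.006,0,0.05],[0,-0.08,-0.012,0,0.119],[0,-0.12,-0.02,0,0.119],[0,-0.145,-0.0235,0,0.119],[0,-0.145,-0.0235,0,0.119],[0,-0.145,-0.0235,0,0.119],[0,-0.145,-0.0235,0,0.119]]'
python3 - <<'E'
from h import *
p,d,W=cloud('side'); hsv=cv2.cvtColor(p,cv2.COLOR_BGR2HSV);q,d=arm.camera('top'); cv2.imwrite('pics/a3.png',np.hstack([p[150:350,160:410],q[180:280,150:300].repeat(2,0).repeat(2,1)]))
x,y,z=np.moveaxis(W,2,0)
H,S,V=cv2.split(hsv); reg=(abs(x-.4667)<.1)&(y<.25)&(y>-.05)
m=reg&(abs(z-.072)<.004)&(H>18)&(H<35)&(S>100); print('parcel top',m.sum(),blob(W,m))
for a in (.092,.236):
    m=(abs(x-.61)<.05)&(abs(y-a)<.04)&(abs(z-.099)<.006); print(m.sum(),blob(W,m))
E
```

```text
time: 13.17
tcp_pos: [0.4677, 0.0685, 0.2027]
ee_rot: [3.14, -0.0, 1.704]
wrist_force: [0.7, -0.4, -0.3]
grip_width: 1.0
finger_force: 0.0
parcel top 94 (array([0.4607, 0.0733]), array([0.0499, 0.0513]), 8.7, np.float64(0.0705))
112 (array([0.6087, 0.0957]), array([0.0437, 0.0445]), 89.1, np.float64(0.0972))
137 (array([0.6085, 0.2398]), array([0.0434, 0.0456]), 2.2, np.float64(0.0971))
```

View pics/a3.png

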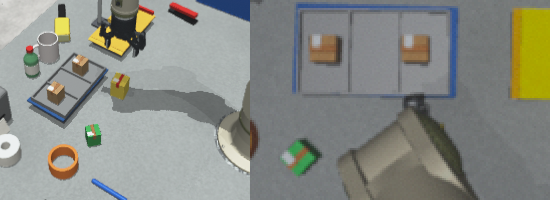

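Both cartons are upright in the end bays at about y=0.092 and 0.236, symmetric about the tray centre of 0.164. The parcel has not moved, so I'll grasp it now.

```bash
python3 -m crank '[[0,-0.001,0,-0.04,0],[0,-0.001,0,-0.08,0],[0,-0.001,0,-0.12,0],[0,-0.001,0,-0.14,0],[0,-0.001,0,-0.154,0],[0,-0.001,0,-0.154,0],[0,-0.001,0,-0.154,0],[0.5,-0.001,0,-0.154,0],[0.5,-0.001,0,-0.154,0],[0.8,-0.001,0,-0.154,0],[0.8,-0.001,0,-0.154,0],[0.8,-0.001,0,-0.154,0]]'
python3 -m crank '[[0.8,0,0,0,0],[0.8,0,0,0,0],[0.8,0,0,0.02,0],[0.8,0,0,0.05,0],[0.8,0,0,0.08,0],[0.8,0,0,0.1,0],[0.8,0,0,0.1,0],[0.8,0,0,0.1,0],[0.8,0,0,0.1,0],[0.8,0,0,0.1,0]]'
python3 - <<'E'
from h import *
print(np.mean([(arm.find_in('top','carton1_c') and 0) or arm.observe()['wrist_force'] for _ in range(4)],0)); print(arm.observe()['tcp_pos'],arm.observe()['grip_width'])
E
```

```text
time: 14.27
tcp_pos: [0.4662, 0.068, 0.0495]
ee_rot: [3.14, 0.0, 1.703]
wrist_force: [-0.8, 0.4, 5.9]
grip_width: 0.577
finger_force: 61.6
time: 15.1
tcp_pos: [0.4651, 0.0679, 0.1474]
ee_rot: [-3.14, 0.0, 1.704]
wrist_force: [0.9, 0.0, -2.7]
grip_width: 0.574
finger_force: 63.8
[-0.3285283   0.00462951 -2.72979048]
[0.46529732 0.06837406 0.14747159] 0.5793343800690662
```

```bash
python3 -m crank '[[0.8,0.03,0.02,0.01,-0.05],[0.8,0.06,0.04,0.01,-0.119],[0.8,0.09,0.06,0.01,-0.119],[0.8,0.12,0.08,0.01,-0.119],[0.8,0.145,0.095,0.01,-0.119],[0.8,0.145,0.095,0.01,-0.119],[0.8,0.145,0.095,0,-0.119],[0.8,0.145,0.095,-0.02,-0.119],[0.8,0.145,0.095,-0.04,-0.119],[0.8,0.145,0.095,-0.05,-0.119],[0.8,0.145,0.095,-0.05,-0.119]]'
python3 -m crank '[[0.8,0,0,-0.002,0],[0.8,0,0,-0.004,0],[0.8,0,0,-0.005,0],[0.8,0,0,-0.005,0],[0.3,0,0,-0.005,0],[0.1,0,0,-0.005,0],[0.1,0,0,-0.005,0],[0.1,0,0,0.02,0],[0.1,0,0,0.05,0],[0.1,0,0,0.09,0],[0.1,0,0,0.12,0],[0.1,0,0,0.12,0]]'
```

```text
time: 16.22
tcp_pos: [0.6085, 0.162, 0.0953]
ee_rot: [-3.137, 0.002, 1.585]
wrist_force: [0.1, -0.2, -2.2]
grip_width: 0.573
finger_force: 63.8
time: 17.22
tcp_pos: [0.6133, 0.1648, 0.225]
ee_rot: [3.132, -0.003, 1.585]
wrist_force: [0.1, -0.1, -0.1]
grip_width: 0.9
finger_force: 0.0
```

```bash
python3 -m crank '[[0.1,0,0.04,0,0],[0.3,0,0.08,0,0],[0.6,0,0.12,0,0],[0.6,0,0.16,0,0],[0.6,0,0.166,0,0],[0.6,0,0.166,0,0],[0.6,0,0.166,0,0],[0.6,0,0.166,0,0]]'
python3 - <<'E'
from h import *
p,W=tray_look(); x,y,z=np.moveaxis(W,2,0); v,u=np.mgrid[:384,:512]
H,S,V=cv2.split(cv2.cvtColor(p,cv2.COLOR_BGR2HSV))
for a in (.092,.236):
    m=(abs(x-.61)<.05)&(abs(y-a)<.035)&(abs(z-.099)<.006); print(m.sum(),blob(W,m))
m=(abs(x-.61)<.05)&(abs(y-.164)<.04)&(abs(z-.116)<.006); print(m.sum(),blob(W,m))
m=(abs(y-.30)<.06)&(x>.56)&(x<.66)
q=arm.camera('side')[0]
cv2.imwrite('pics/a4.png',np.hstack([q[130:330,160:410],p[170:270,130:280].repeat(2,0).repeat(2,1)]))
E
```

```text
time: 17.88
tcp_pos: [0.6111, 0.3274, 0.218]
ee_rot: [-3.142, 0.001, 1.583]
wrist_force: [-0.4, -0.8, 0.5]
grip_width: 0.399
finger_force: 0.0
blue+tray (array([0.6149, 0.1613]), array([0.2696, 0.15  ]), 89.41)
tray (array([0.6106, 0.1636]), array([0.1413, 0.2507]), 0.79)
yellow (array([ 0.6108, -0.1952]), array([0.2601, 0.1478]), 89.05)
191 (array([0.6151, 0.0922]), array([0.0413, 0.0415]), 1.1, np.float64(0.0993))
188 (array([0.613 , 0.2373]), array([0.0414, 0.0432]), 0.7, np.float64(0.0995))
261 (array([0.6132, 0.1638]), array([0.0472, 0.0505]), 0.8, np.float64(0.116))
```

View pics/a4.png

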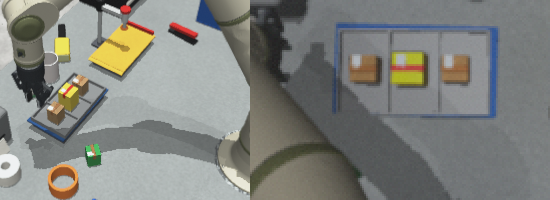

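All three items are upright and centred and the tray has not moved, with its rear edge at y≈0.2886. I'll lower the gripper behind the tray and approach it gently.

```bash
python3 -m crank '[[0.6,0,0,-0.04,0],[0.6,0,0,-0.08,0],[0.6,0,0,-0.12,0],[0.6,0,0,-0.15,0],[0.6,0,0,-0.16,0],[0.6,0,0,-0.16,0],[0.6,0,0,-0.16,0],[0.6,0,-0.008,-0.16,0],[0.6,0,-0.016,-0.16,0],[0.6,0,-0.022,-0.16,0],[0.6,0,-0.022,-0.16,0],[0.6,0,-0.022,-0.16,0]]'
python3 -m crank '[[0.6,0,-0.003,0,0],[0.6,0,-0.006,0,0],[0.6,0,-0.009,0,0],[0.6,0,-0.012,0,0],[0.6,0,-0.015,0,0],[0.6,0,-0.015,0,0],[0.6,0,-0.015,0,0]]'
python3 - <<'E'
from h import *
p,W=tray_look(); q=arm.camera('side')[0]
cv2.imwrite('pics/a5.png',cv2.resize(q[150:300,150:300],None,fx=4,fy=4,interpolation=cv2.INTER_CUBIC))
E
```

```text
time: 18.98
tcp_pos: [0.6114, 0.3063, 0.0592]
ee_rot: [3.14, -0.0, 1.583]
wrist_force: [0.3, -1.1, 0.3]
grip_width: 0.4
finger_force: 0.0
time: 19.57
tcp_pos: [0.6106, 0.2925, 0.0583]
ee_rot: [-3.142, -0.0, 1.585]
wrist_force: [-0.5, 2.9, 0.0]
grip_width: 0.395
finger_force: 1.6
blue+tray (array([0.6149, 0.1603]), array([0.2674, 0.1497]), 89.33)
tray (array([0.6122, 0.1573]), array([0.1444, 0.2507]), 0.93)
yellow (array([ 0.6108, -0.1952]), array([0.2601, 0.1478]), 89.05)
```

View pics/a5.png

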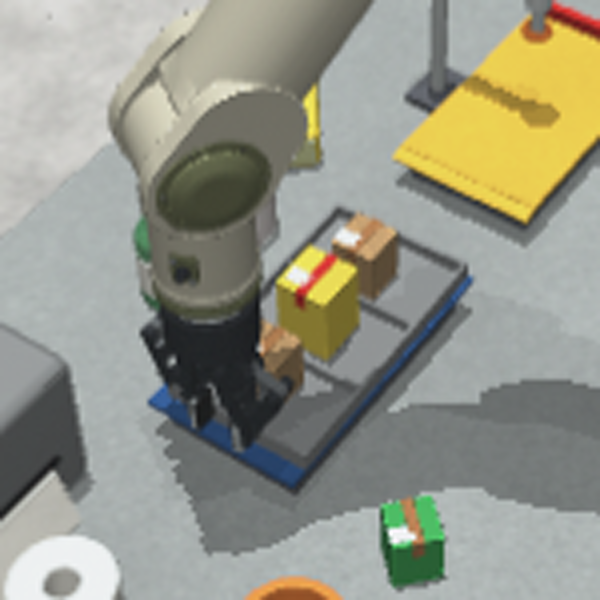

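The fingers rest against the rear wall with about 3 N and the tray is sliding. Now I'll push it steadily.

```bash
python3 -m crank '[[0.6,0,-0.004,0,0],[0.6,0,-0.01,0,0],[0.6,0,-0.017,0,-0.003],[0.6,0,-0.024,0,-0.003],[0.6,0,-0.031,0,-0.006],[0.6,0.001,-0.038,0,-0.006],[0.6,0.001,-0.045,0,-0.009],[0.6,0.001,-0.052,0,-0.009],[0.6,0.001,-0.059,0,-0.012],[0.6,0.001,-0.066,0,-0.012],[0.6,0.001,-0.071,0,-0.012],[0.6,0.001,-0.074,0,-0.012]]'
python3 - <<'E'
from h import *
tray_look(); print(arm.observe()['wrist_force'])
E
```

```text
time: 20.67
tcp_pos: [0.6118, 0.2172, 0.0583]
ee_rot: [3.142, 0.0, 1.572]
wrist_force: [0.3, 4.7, 0.4]
grip_width: 0.397
finger_force: 2.5
blue+tray (array([0.6144, 0.099 ]), array([0.2373, 0.1489]), 88.86)
tray (array([0.6111, 0.0947]), array([0.2276, 0.1431]), 89.15)
yellow (array([ 0.6108, -0.1952]), array([0.2602, 0.1478]), 89.08)
[-0.60888432  2.01301431  1.79151348]
```

```bash
python3 -m crank '[[0.6,0,-0.005,0,0],[0.6,0,-0.012,0,0],[0.6,0,-0.019,0,0],[0.6,0,-0.026,0,0],[0.6,0,-0.033,0,0],[0.6,0,-0.04,0,0],[0.6,0,-0.047,0,0],[0.6,0,-0.054,0,0],[0.6,0,-0.061,0,0],[0.6,0,-0.068,0,0],[0.6,0,-0.073,0,0],[0.6,0,-0.076,0,0]]'
python3 - <<'E'
from h import *
p,W=tray_look(); q=arm.camera('side')[0]; x,y,z=np.moveaxis(W,2,0)
for a in (.007+.072,.007,.007-.072):
    m=(abs(x-.61)<.05)&(abs(y-a)<.035)&(z>.09)&(z<.125); print(m.sum(),blob(W,cc(m)) if m.sum()>30 else '')
cv2.imwrite('pics/a6.png',cv2.resize(np.hstack([q[100:270,180:340],p[150:320,200:360]]),None,fx=2.4,fy=2.4,interpolation=cv2.INTER_CUBIC))
E
```

```text
time: 21.72
tcp_pos: [0.6118, 0.1422, 0.0585]
ee_rot: [3.141, -0.0, 1.573]
wrist_force: [0.0, 6.1, 2.1]
grip_width: 0.401
finger_force: 3.1
blue+tray (array([0.6156, 0.0523]), array([0.1434, 0.1444]), 89.1)
tray (array([0.6127, 0.052 ]), array([0.1424, 0.1385]), 89.1)
yellow (array([ 0.6104, -0.2246]), array([0.2019, 0.1474]), 89.25)
81 (array([0.6184, 0.0731]), array([0.029 , 0.0282]), 2.2, np.float64(0.0996))
268 (array([0.6142, 0.007 ]), array([0.0492, 0.0468]), 0.9, np.float64(0.1159))
182 (array([ 0.6158, -0.0651]), array([0.0381, 0.0413]), 0.6, np.float64(0.0992))
```

View pics/a6.png

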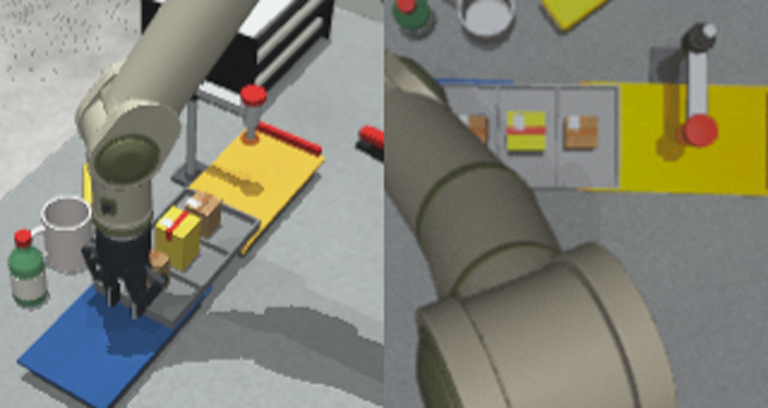

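The tray spans the gap level, with its front already on the yellow stand and the item heights unchanged. I'll keep pushing.

```bash
python3 -m crank '[[0.6,0,-0.005,0,0],[0.6,0,-0.012,0,0],[0.6,0,-0.019,0,0],[0.6,0,-0.026,0,0],[0.6,0,-0.033,0,0],[0.6,0,-0.04,0,0],[0.6,0,-0.047,0,0],[0.6,0,-0.054,0,0],[0.6,0,-0.061,0,0],[0.6,0,-0.068,0,0],[0.6,0,-0.075,0,0],[0.6,0,-0.082,0,0]]'
python3 -m crank '[[0.6,0,-0.008,0,0],[0.6,0,-0.016,0,0],[0.6,0,-0.024,0,0],[0.6,0,-0.032,0,0],[0.6,0,-0.04,0,0],[0.6,0,-0.048,0,0],[0.6,0,-0.056,0,0],[0.6,0,-0.064,0,0],[0.6,0,-0.072,0,0],[0.6,0,-0.08,0,0],[0.6,0,-0.084,0,0],[0.6,0,-0.086,0,0]]'
python3 - <<'E'
from h import *
p,d,W=cloud(); x,y,z=np.moveaxis(W,2,0)
m=(abs(x-.61)<.05)&(abs(y+.16)<.06)&(z>.11)&(z<.122); print(m.sum(),blob(W,cc(m)))
m=(abs(x-.61)<.05)&(abs(y+.235)<.04)&(z>.09)&(z<.105); print(m.sum(),blob(W,cc(m)))
H,S,V=cv2.split(cv2.cvtColor(p,cv2.COLOR_BGR2HSV))
m=(abs(x-.61)<.1)&(y<-.2)&(y>-.34)&(z>.04)&(z<.07)&(S<70); print('tray front',rect(m,.055))
m=(abs(x-.61)<.1)&(y<-.28)&(y>-.35)&(z>.03)&(z<.07)&(S>150)&((H<6)|(H>174)); print('stop',rect(m,.055))
E
```

```text
time: 22.82
tcp_pos: [0.6116, 0.0594, 0.0582]
ee_rot: [-3.141, 0.0, 1.573]
wrist_force: [0.1, 3.1, -2.5]
grip_width: 0.401
finger_force: 1.8
time: 23.82
tcp_pos: [0.6117, -0.0269, 0.0583]
ee_rot: [3.142, 0.0, 1.572]
wrist_force: [0.1, 4.2, -2.0]
grip_width: 0.402
finger_force: 2.1
223 (array([ 0.6149, -0.1613]), array([0.0504, 0.0466]), 89.8, np.float64(0.1155))
74 (array([ 0.6155, -0.2466]), array([0.0165, 0.0387]), 88.5, np.float64(0.0987))
tray front (array([ 0.5772, -0.2428]), array([0.0678, 0.0878]), 0.94)
stop (array([ 0.5672, -0.3244]), array([0.0064, 0.0388]), 89.56)
```

```bash
python3 -m crank '[[0.6,0,-0.005,0,0],[0.6,0,-0.01,0,0],[0.6,0,-0.015,0,0],[0.6,0,-0.02,0,0],[0.6,0,-0.024,0,0],[0.6,0,-0.027,0,0],[0.6,0,-0.027,0,0]]'
python3 -m crank '[[0.6,0,-0.0015,0,0],[0.6,0,-0.003,0,0],[0.6,0,-0.004,0,0],[0.6,0,-0.004,0,0]]'
python3 -m crank '[[0.6,0,-0.001,0,0],[0.6,0,-0.002,0,0],[0.6,0,-0.002,0,0]]'
```

```text
time: 24.45
tcp_pos: [0.6117, -0.0539, 0.0583]
ee_rot: [3.142, 0.001, 1.572]
wrist_force: [0.2, 0.7, 0.8]
grip_width: 0.401
finger_force: 0.4
time: 24.78
tcp_pos: [0.6117, -0.0566, 0.0583]
ee_rot: [3.142, -0.0, 1.573]
wrist_force: [0.7, 3.8, 0.2]
grip_width: 0.399
finger_force: 2.0
time: 25.03
tcp_pos: [0.6117, -0.0586, 0.0583]
ee_rot: [3.142, -0.0, 1.573]
wrist_force: [-0.7, 5.0, -0.2]
grip_width: 0.401
finger_force: 2.2
```

```bash
python3 -m crank '[[0.6,0,-0.001,0,0],[0.6,0,-0.002,0,0],[0.6,0,-0.002,0,0]]'
python3 -m crank '[[0.6,0,-0.001,0,0],[0.6,0,-0.002,0,0],[0.6,0,-0.002,0,0]]'
```

```text
time: 25.28
tcp_pos: [0.6118, -0.0595, 0.0583]
ee_rot: [3.141, -0.002, 1.574]
wrist_force: [-0.6, 7.3, 0.4]
grip_width: 0.4
finger_force: 3.8
time: 25.53
tcp_pos: [0.6123, -0.0597, 0.0584]
ee_rot: [3.14, -0.004, 1.575]
wrist_force: [1.9, 12.1, -1.4]
grip_width: 0.402
finger_force: 6.0
```

Force rose to 12 N at the predicted place, so the tray has met the stop. One small squaring push, then back off and look.

```bash
python3 -m crank '[[0.6,0,-0.001,0,0],[0.6,0,-0.002,0,0],[0.6,0,-0.002,0,0],[0.6,0,0.005,0,0],[0.6,0,0.015,0,0],[0.6,0,0.035,0,0],[0.6,0,0.06,0,0],[0.7,0,0.08,0.04,0],[0.9,0,0.08,0.08,0],[1,0,0.08,0.12,0],[1,0,0.08,0.16,0],[1,0,0.08,0.2,0]]'
python3 -m crank '[[1,0,0.04,0.04,0],[1,0,0.08,0.05,0],[1,0,0.12,0.05,0],[1,0,0.16,0.05,0],[1,0,0.19,0.05,0],[1,0,0.19,0.05,0],[1,0,0.19,0.05,0]]'
python3 - <<'E'
from h import *
p,d,W=cloud(); x,y,z=np.moveaxis(W,2,0)
H,S,V=cv2.split(cv2.cvtColor(p,cv2.COLOR_BGR2HSV))
m=(abs(x-.61)<.1)&(y<0)&(y>-.34)&(z>.04)&(z<.07)&(S<70); print('tray',rect(m,.055))
m=(abs(x-.61)<.1)&(y<-.28)&(y>-.35)&(z>.03)&(z<.07)&(S>150)&((H<6)|(H>174)); print('stop',rect(m,.055))
m=(abs(x-.61)<.1)&(abs(y+.19)<.1)&(z>.2)&(S>150)&((H<6)|(H>174)); print('knob',m.sum(),blob(W,cc(m)),W[cc(m)].mean(0))
for a in (-.268,-.123):
    m=(abs(x-.61)<.05)&(abs(y-a)<.035)&(z>.09)&(z<.125); print(m.sum(),blob(W,cc(m)))
q=arm.camera('side')[0]
cv2.imwrite('pics/a7.png',cv2.resize(np.hstack([q[100:270,200:360],p[130:300,240:400]]),None,fx=2.4,fy=2.4,interpolation=cv2.INTER_CUBIC))
E
```

```text
time: 26.53
tcp_pos: [0.611, 0.0166, 0.2601]
ee_rot: [-3.14, 0.002, 1.572]
wrist_force: [0.2, -0.2, -0.7]
grip_width: -0.0
finger_force: 0.0
time: 27.12
tcp_pos: [0.6108, 0.2096, 0.3081]
ee_rot: [-3.141, 0.001, 1.577]
wrist_force: [0.3, -0.6, -0.4]
grip_width: -0.005
finger_force: 0.0
tray (array([ 0.6121, -0.1966]), array([0.2502, 0.139 ]), 89.65)
stop (array([ 0.6596, -0.3284]), array([0.0065, 0.0165]), 89.57)
knob 142 (array([ 0.6103, -0.1965]), array([0.0336, 0.0368]), 1.4, np.float64(0.2278)) [ 0.61006769 -0.19621831  0.22764428]
182 (array([ 0.6157, -0.2651]), array([0.0379, 0.0415]), 0.6, np.float64(0.0986))
130 (array([ 0.6101, -0.1029]), array([0.0382, 0.029 ]), 0.8, np.float64(0.0989))
```

View pics/a7.png

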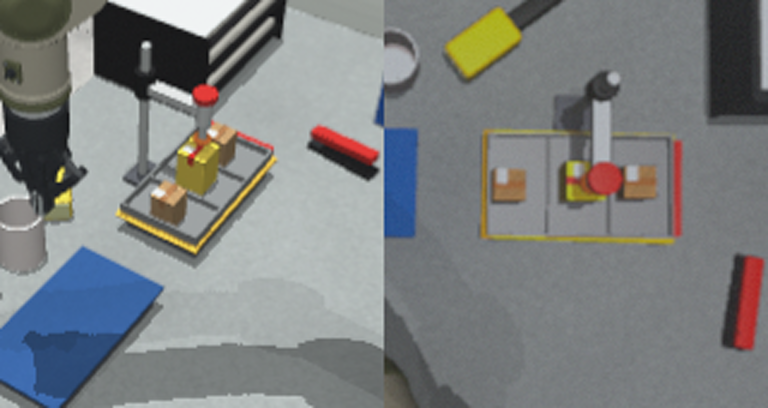

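The tray is at the stop, centred at (0.612,-0.197) with yaw about 0. I'll check the carton and parcel positions in it, since the rear carton looks shifted.

```bash
python3 - <<'E'
from h import *
for n in('top','side'):
    p,d,W=cloud(n); x,y,z=np.moveaxis(W,2,0)
    H,S,V=cv2.split(cv2.cvtColor(p,cv2.COLOR_BGR2HSV))
    R=(abs(x-.61)<.065)
    for nm,lo,hi,z0 in(('rear',-.165,-.06,.099),('front',-.31,-.23,.099),('parcel',-.26,-.13,.1155)):
        m=R&(y>lo)&(y<hi)&(abs(z-z0)<.006)&(S>60); print(n,nm,m.sum(),blob(W,m) if m.sum()>9 else '')
    m=(abs(x-.61)<.1)&(abs(y+.19)<.1)&(z>.19)&(S>150)&((H<6)|(H>174)); print(np.percentile(z[m],[50,80]),blob(W,cc(m)))
E
```

```text
top rear 141 (array([ 0.61  , -0.0963]), array([0.0379, 0.0413]), 1.1, np.float64(0.0985))
top front 143 (array([ 0.6156, -0.265 ]), array([0.0378, 0.0411]), 0.6, np.float64(0.0987))
top parcel 113 (array([ 0.6153, -0.1934]), array([0.0468, 0.0476]), 0.8, np.float64(0.1155))
[0.22722676 0.22884667] (array([ 0.6103, -0.1969]), array([0.0334, 0.0369]), 1.1, np.float64(0.2272))
side rear 82 (array([ 0.6054, -0.1178]), array([0.043 , 0.0949]), 3.4, np.float64(0.0968))
side front 54 (array([ 0.6051, -0.2641]), array([0.0357, 0.0494]), 30.4, np.float64(0.0963))
side parcel 78 (array([ 0.6095, -0.1903]), array([0.0485, 0.0528]), 1.5, np.float64(0.113))
[0.22476235 0.2264273 ] (array([ 0.6038, -0.1922]), array([0.0332, 0.0423]), 31.3, np.float64(0.2249))
```

The rear carton was knocked back against the rear wall of its own bay. It is still upright in the bay and the load centroid is only about 7 mm off, so I'll leave it. The parcel is under the foot. Next is the gauge: slide ≈6 mm now, parcel top at 115 mm, so the final knob top should be about 0.201, which puts the TCP at about 0.212.

```bash
python3 -m crank '[[1,0,-0.036,0,0],[1,0,-0.072,0,0],[1,0,-0.108,0,0],[1,0,-0.144,0,0],[1,0,-0.18,0,0],[1,0,-0.216,0,0],[1,0,-0.252,0,0],[1,0,-0.288,0,0],[1,0,-0.324,0,0],[1,0,-0.36,0,0],[1,0,-0.39,0,0],[1,0,-0.406,0,0]]'
python3 -m crank '[[1,0,0,-0.015,0],[1,0,0,-0.03,0],[1,0,0,-0.045,0],[1,0,0,-0.052,0],[1,0,0,-0.052,0],[1,0,0,-0.052,0]]'
python3 - <<'E'
from h import *
s=arm.observe();print(s['tcp_pos'],s['wrist_force'],s['grip_width'])
p,d=arm.camera('side'); cv2.imwrite('pics/a8.png',cv2.resize(p[90:210,220:340],None,fx=4,fy=4,interpolation=cv2.INTER_CUBIC))
E
```

```text
time: 28.32
tcp_pos: [0.6101, -0.2057, 0.3078]
ee_rot: [-3.14, 0.002, 1.565]
wrist_force: [-0.2, -0.1, 0.8]
grip_width: 0.003
finger_force: 0.0
time: 28.82
tcp_pos: [0.6116, -0.1989, 0.2564]
ee_rot: [-3.141, -0.0, 1.573]
wrist_force: [0.5, -0.0, -0.4]
grip_width: -0.003
finger_force: 0.0
[ 0.61161068 -0.19889707  0.25643065] [ 0.46885567 -0.0414626  -0.39126973] -0.003094526212266071
```

View pics/a8.png

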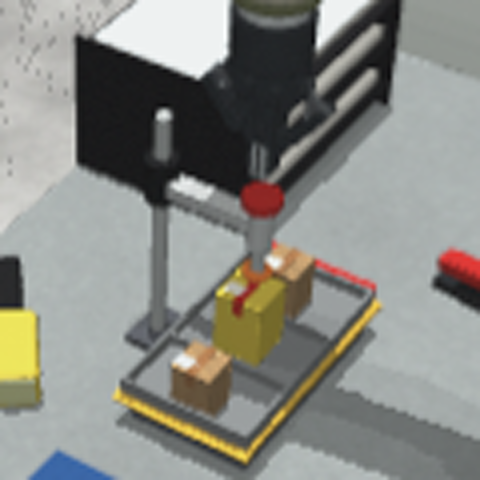

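The closed fingertips at crop (262,160) are directly above the knob at (263,198), and the foot is over the yellow parcel. I'll descend gently.

```bash
python3 -m crank '[[1,0,0.002,-0.004,0],[1,0,0.002,-0.008,0],[1,0,0.002,-0.012,0],[1,0,0.002,-0.014,0],[1,0,0.002,-0.014,0]]'
python3 -m crank '[[1,0,0,-0.001,0],[1,0,0,-0.002,0],[1,0,0,-0.002,0]]'
python3 -m crank '[[1,0,0,-0.001,0],[1,0,0,-0.002,0],[1,0,0,-0.002,0]]'
python3 -m crank '[[1,0,0,-0.001,0],[1,0,0,-0.002,0],[1,0,0,-0.002,0]]'
python3 -m crank '[[1,0,0,-0.001,0],[1,0,0,-0.002,0],[1,0,0,-0.002,0]]'
```

```text
time: 29.28
tcp_pos: [0.6114, -0.1968, 0.2417]
ee_rot: [-3.141, -0.0, 1.573]
wrist_force: [-0.4, -0.4, -0.3]
grip_width: 0.003
finger_force: 0.0
time: 29.53
tcp_pos: [0.6117, -0.1968, 0.2402]
ee_rot: [-3.142, 0.0, 1.573]
wrist_force: [0.2, -0.5, 0.2]
grip_width: 0.002
finger_force: 0.0
time: 29.78
tcp_pos: [0.6118, -0.1968, 0.2382]
ee_rot: [3.141, 0.0, 1.573]
wrist_force: [0.2, 0.1, 0.1]
grip_width: 0.0
finger_force: 0.0
time: 30.03
tcp_pos: [0.6118, -0.1968, 0.2363]
ee_rot: [3.141, 0.0, 1.573]
wrist_force: [-0.5, 0.1, 2.2]
grip_width: -0.003
finger_force: 0.9
time: 30.28
tcp_pos: [0.6118, -0.1968, 0.2342]
ee_rot: [3.141, 0.0, 1.573]
wrist_force: [-0.8, 0.4, 2.4]
grip_width: -0.001
finger_force: 0.9
```

```bash
python3 -m crank '[[1,0,0,-0.001,0],[1,0,0,-0.002,0],[1,0,0,-0.003,0],[1,0,0,-0.004,0],[1,0,0,-0.005,0],[1,0,0,-0.006,0],[1,0,0,-0.007,0],[1,0,0,-0.008,0],[1,0,0,-0.009,0],[1,0,0,-0.01,0]]'
python3 -m crank '[[1,0,0,-0.001,0],[1,0,0,-0.002,0],[1,0,0,-0.003,0],[1,0,0,-0.004,0]]'
python3 -m crank '[[1,0,0,-0.001,0],[1,0,0,-0.002,0],[1,0,0,-0.003,0],[1,0,0,-0.004,0],[1,0,0,-0.004,0]]'
python3 - <<'E'
from h import *
s=arm.observe();print(s['tcp_pos'],s['wrist_force'],s['grip_width'])
p,d=arm.camera('side'); cv2.imwrite('pics/a9.png',cv2.resize(p[120:190,250:320],None,fx=8,fy=8,interpolation=cv2.INTER_CUBIC))
E
```

```text
time: 31.12
tcp_pos: [0.6117, -0.1968, 0.2242]
ee_rot: [3.142, 0.0, 1.573]
wrist_force: [-0.5, -1.2, 3.8]
grip_width: -0.001
finger_force: 1.6
time: 31.45
tcp_pos: [0.6118, -0.1968, 0.2202]
ee_rot: [3.141, 0.0, 1.573]
wrist_force: [-0.2, -0.5, 3.0]
grip_width: 0.002
finger_force: 2.1
time: 31.87
tcp_pos: [0.6118, -0.1967, 0.2161]
ee_rot: [3.141, -0.0, 1.573]
wrist_force: [0.3, -0.8, 2.6]
grip_width: -0.001
finger_force: 1.3
[ 0.61179297 -0.19674803  0.21612878] [ 0.3155286  -0.8194416   2.55900495] -0.0008223153510525944
```

View pics/a9.png

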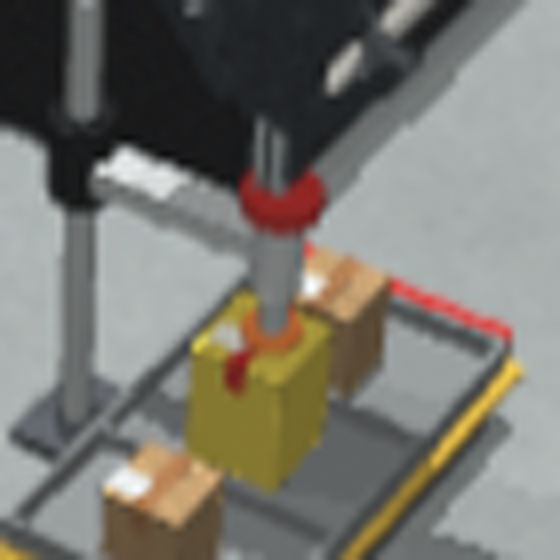

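The orange foot at crop (273,330) rests on the parcel and the spring should be about 4 mm in. Four millimetres more, then lift straight off and check.

```bash
python3 -m crank '[[1,0,0,-0.001,0],[1,0,0,-0.002,0],[1,0,0,-0.003,0],[1,0,0,-0.004,0],[1,0,0,-0.004,0],[1,0,0,-0.004,0]]'
python3 -m crank '[[1,0,0,0.002,0],[1,0,0,0.006,0],[1,0,0,0.015,0],[1,0,0,0.03,0],[1,0,0,0.06,0],[1,0,0,0.1,0],[1,0,0,0.1,0],[1,-0.03,0.04,0.1,0],[1,-0.04,0.08,0.1,0],[1,-0.05,0.12,0.1,0],[1,-0.06,0.16,0.1,0],[1,-0.06,0.2,0.1,0]]'
python3 -m crank '[[1,0,0.04,0,0],[1,0,0.08,0,0],[1,0,0.12,0,0],[1,0,0.16,0,0],[1,0,0.2,0,0],[1,0,0.2,0,0],[1,0,0.2,0,0]]'
python3 - <<'E'
from h import *
for n in('top','side'):
    p,d,W=cloud(n); x,y,z=np.moveaxis(W,2,0)
    H,S,V=cv2.split(cv2.cvtColor(p,cv2.COLOR_BGR2HSV))
    m=(abs(x-.61)<.06)&(abs(y+.195)<.05)&(z>.16)&(S>150)&((H<6)|(H>174)); print(np.percentile(z[m],[50,80]),blob(W,cc(m)))
    for nm,lo,hi,z0 in(('rear',-.165,-.06,.099),('front',-.31,-.23,.099),('parcel',-.26,-.13,.1155)):
        m=(abs(x-.61)<.065)&(y>lo)&(y<hi)&(abs(z-z0)<.006)&(S>60); print(n,nm,m.sum(),blob(W,m) if m.sum()>9 else '')
    if n=='top':
        m=(abs(x-.61)<.1)&(y<0)&(y>-.34)&(z>.04)&(z<.07)&(S<70); print('tray',rect(m,.055))
cv2.imwrite('pics/a10.png',cv2.resize(p[120:190,240:330],None,fx=7,fy=7,interpolation=cv2.INTER_CUBIC))
E
```

```text
time: 32.42
tcp_pos: [0.6118, -0.1968, 0.2122]
ee_rot: [3.142, 0.0, 1.573]
wrist_force: [-0.6, -0.4, 4.3]
grip_width: -0.0
finger_force: 1.7
time: 33.42
tcp_pos: [0.5499, -0.0002, 0.3131]
ee_rot: [3.142, 0.001, 1.572]
wrist_force: [1.1, 0.5, -0.5]
grip_width: -0.0
finger_force: 0.0
time: 34.0
tcp_pos: [0.5511, 0.2018, 0.3128]
ee_rot: [3.141, -0.001, 1.578]
wrist_force: [-0.1, -0.9, 0.4]
grip_width: -0.004
finger_force: 0.0
[0.2014633  0.20352798] (array([ 0.6104, -0.1959]), array([0.0316, 0.0379]), 1.1, np.float64(0.2015))
top rear 140 (array([ 0.61  , -0.0965]), array([0.038 , 0.0411]), 0.8, np.float64(0.0986))
top front 147 (array([ 0.6157, -0.2649]), array([0.0378, 0.0416]), 0.8, np.float64(0.0988))
top parcel 104 (array([ 0.6152, -0.1929]), array([0.0467, 0.0464]), 0.8, np.float64(0.1156))
tray (array([ 0.6125, -0.1965]), array([0.2502, 0.1384]), 89.46)
[0.19750535 0.19984552] (array([ 0.606 , -0.1923]), array([0.0341, 0.0347]), 36.1, np.float64(0.1975))
side rear 70 (array([ 0.6048, -0.1181]), array([0.0406, 0.0943]), 4.8, np.float64(0.0964))
side front 53 (array([ 0.6092, -0.2611]), array([0.0403, 0.0504]), 3.2, np.float64(0.0968))
side parcel 82 (array([ 0.6092, -0.1896]), array([0.0517, 0.0515]), 6.3, np.float64(0.114))
```

View pics/a10.png

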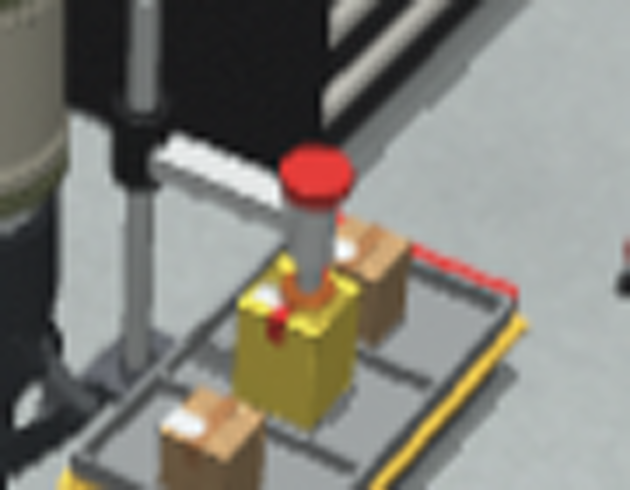

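The knob top is at 0.2015, so the foot is about 7.5 mm in out of 16. It rests on the upright parcel, the tray is at the stop and the arm is clear of everything. Handing in.

```bash
python3 -c "
from station import arm
print(arm.hand_in())"
```

```text
the job is handed in; nothing more can be done
None
```

The job is handed in: tray loaded, pushed level across the gap to the red stop, and the gauge foot left resting on the yellow parcel with its spring about half in; the rear carton ended about 3 cm back, against its bay's wall (probably a knock), so the load sits roughly 7 mm off centre, and I left it there.

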